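# Shut the carat balance's draft shield and tare it

## Task

Get the balance ready for weighing: with the fingertips, gently push all three sliding glass doors of its draft shield (top, left and right) fully shut, and only then press the wide tare bar on its front and let go. Do not take the door grips between the fingers, do not press the two small round keys, and leave the dish on the pan and the other things on the bench undisturbed.

Things in the scene. Friction and masses are not known exactly. Their poses are not given: they have to be found in the camera images.
- balance: white jeweller's balance, 300 mm deep, 200 wide, fixed; the glass draft shield with metal rails stands on its rear half (x -32 to 153 mm, y within 98 mm, rails' top at 224 mm), display and keys on the low front part. Origin: centre of the underside, on the bench; +x points from its front (keys) to its rear, +y to its left seen from above facing +x, z up
- top_door (a joint): top glass door of the draft shield, a slide: 0 = fully shut against its stop, grows (m) as it is slid to the rear (the balance's +x), 0.095 at most; shutting means pushing its grip along the balance's -x. Door 150 g; it runs with about 1 N of friction and stays where it is left; its shut stop is hard, so arrive slowly
- left_door (a joint): left (+y) glass door of the draft shield, a slide: 0 = fully shut against its stop, grows (m) as it is slid to the rear (the balance's +x), 0.095 at most; shutting means pushing its grip along the balance's -x. Door 150 g; it runs with about 1 N of friction and stays where it is left; its shut stop is hard, so arrive slowly
- right_door (a joint): right (-y) glass door of the draft shield, a slide: 0 = fully shut against its stop, grows (m) as it is slid to the rear (the balance's +x), 0.095 at most; shutting means pushing its grip along the balance's -x. Door 150 g; it runs with about 1 N of friction and stays where it is left; its shut stop is hard, so arrive slowly
- top_grip (a point): centre of the top door's finger grip: a black upright bar 8 mm thick (along the balance's x, the way the door slides), 50 mm wide (along its y) and 22 mm tall, its top edge is 11 mm above this point, the glass it stands on 11 mm below. Door shut: at (-8, 0, 232) mm in the balance's frame
- left_grip (a point): centre of the left door's finger grip, a black upright plate: 8 mm along the balance's x (the way the door slides), 24 mm wide (y +98 to +122 mm in the balance's frame), 79 mm tall, top edge 39.5 mm above this point and level with the rails' top; the rail beside it ends at y +98. Door shut: at (-8, +110, 184.5) mm in the balance's frame
- right_grip (a point): centre of the right door's finger grip, a black upright plate: 8 mm along the balance's x (the way the door slides), 24 mm wide (y -98 to -122 mm in the balance's frame), 79 mm tall, top edge 39.5 mm above this point and level with the rails' top; the rail beside it ends at y -98. Door shut: at (-8, -110, 184.5) mm in the balance's frame
- tare_key (a joint): the tare bar, a spring key: 0 = up, grows (m) as it is pressed down to its stop at 0.004; it takes about 1.2 N to start and 3.7 N to bottom it, and it springs back; past about 0.0025 it registers
- tare_top (a point): centre of the top of the tare bar: a plain grey bar 18 mm (x) by 66 mm (y), its top 58 mm above the bench and 8 mm above the housing when up, midway on the front edge of the balance at (-125, 0, 58) mm in its frame. Press straight down
- power_key (a joint): small round power key at the left front corner: 0 = up, 0.004 = pressed down
- power_top (a point): centre of the top of the small round power key, 16 mm across, at (-125, +75, 58) mm in the balance's frame; not to be pressed
- print_key (a joint): small round print key at the right front corner: 0 = up, 0.004 = pressed down
- print_top (a point): centre of the top of the small round print key, 16 mm across, at (-125, -75, 58) mm in the balance's frame; not to be pressed
- dish: empty round aluminium dish, 60 mm across, 14 mm tall, standing loose on the steel pan inside the draft shield (pan centre 55 mm behind the balance's origin, 76 mm up); origin: centre of its underside. Leave it
- weight: steel knob-topped 100 g weight, 28 mm across, 42 mm tall, upright on the bench; origin: centre of its underside. Bystander
- tweezers: steel tweezers, 135 mm long, lying on the bench along their x; origin: under their middle. Bystander
- jar: small glass jar with a black cap, 44 mm across, 55 mm tall; origin: centre of its underside. Bystander
- loupe: eye loupe, steel barrel 32 mm across, 22 mm tall, with a black fold-out cover towards its +x; origin: centre of the barrel's underside. Bystander
- pliers: pliers with black handles, 140 mm long, lying along their x; origin: under the rivet. Bystander
- hammer: hammer, 240 mm long, lying along its x; origin: its underside. Bystander
- saw: jeweller's saw frame lying flat, wooden handle, 250 mm long, 150 mm wide; origin: on the handle's line, under the frame. Bystander
- block: steel bench block 100 x 100 x 20 mm; origin: centre of its underside. Bystander
Not all that is in view belongs to the job. There is more than one size of the dish; the job needs the largest.

How it is judged:
On the way, in this order (a step that is already met when the one before it is completed fails the run):
1. all three doors of the draft shield are pushed fully shut (value of joint each of top_door, left_door, right_door below 0.003 m), for 0.2 s.
2. then the tare bar is pressed (value of joint tare_key above 0.0025 m), for 0.05 s.
At the end, for the whole second after the job is handed in: all three doors are within 3 mm of fully shut, the tare bar has been pressed after that and is up again, the round keys are up, and the dish stands still on the pan within 8 mm of where it was (all of step 1 and value of joint each of tare_key, power_key, print_key below 0.001 m and distance of dish from where it was at the start of the episode below 0.008 m and linear speed of dish below 0.02 m/s); the robot touches nothing.
It fails at once if the tare bar pressed while a door is still open (more than 6 mm) (value of joint tare_key above 0.0025 m and value of joint any of top_door, left_door, right_door above 0.006 m).
It fails at once if the power or the print key pressed (value of joint any of power_key, print_key above 0.002 m).
It fails at once if a door slammed (faster than 0.35 m/s), or the balance or its doors pushed with more than 60 N (velocity of joint any of top_door, left_door, right_door below -0.35 m/s or contact force between any of the fingers, the arm and balance above 60 N).
It fails at once if a door's grip taken between the fingers ((contact force between the fingers and top_door above 0.5 N and x of the grasp point in the frame of top_grip between -0.005 and 0.005 m and y of the grasp point in the frame of top_grip between -0.024 and 0.024 m and z of the grasp point in the frame of top_grip between -0.012 and 0.012 m) or (contact force between the fingers and left_door above 0.5 N and x of the grasp point in the frame of left_grip between -0.005 and 0.005 m and y of the grasp point in the frame of left_grip between -0.011 and 0.011 m and z of the grasp point in the frame of left_grip between -0.04 and 0.04 m) or (contact force between the fingers and right_door above 0.5 N and x of the grasp point in the frame of right_grip between -0.005 and 0.005 m and y of the grasp point in the frame of right_grip between -0.011 and 0.011 m and z of the grasp point in the frame of right_grip between -0.04 and 0.04 m)).
It fails at once if the dish on the pan touched or shifted more than 8 mm, or another thing on the bench lifted or moved more than 20 mm (contact force between the fingers and dish above 0.3 N or distance of dish from where it was at the start of the episode above 0.008 m or distance of any of weight, tweezers, jar, loupe, pliers, hammer, saw, block from where it was at the start of the episode above 0.02 m).
It also fails if it takes over 64 s, if anything falls off the work surface, if the arm or the gripper's body presses on something with over 40 N, if the wrist force passes 120 N, or if a joint passes its speed limit or range.

## Robot

A 6-joint arm with a two-finger parallel gripper is mounted at the origin on the work surface. World frame = base frame: x ahead of the robot, y to its left, z up, the work surface at z = 0. Lengths are in m, angles in rad, forces in N, time in s.
With the tool pointing down it reaches from about 0.325 to 0.9 m from the base axis. Payload 6.1 kg.
Tool frame: the origin (TCP) lies at the very end of the fingers, on their centre line; the grasp point (between the pads) lies 19 mm behind it; z points along the fingers, y is the line along which they close (so a half turn about z gives the same grasp; the last joint's range is limited). The gripper opens to 87 mm and grips with 3 to 60 N. Pads are 19 mm wide; open, the fingers measure 117 mm over their backs; the gripper's body (75 mm by 190 mm) begins 51 mm behind the grasp point.
Start: joints at [-1.25, 0.22, 1.526, -0, 1.395, -0.126], TCP at [0.27, -0.564, 0.223] pointing down, gripper open.
Joint ranges: [-2.98, 2.98], [-0.91, 2.08], [0.09, 2.57], [-1.24, 4.39], [0.2, 2.65], [-2.68, 2.68]. Speed limits (rad/s): [2.57, 2.57, 3.01, 3.14, 3.14, 3.14].

## Interface

Orientations are given as a rotation vector (axis times angle).
In Python, from rig import telemetry, capture, camera_model, workorder gives the robot as it stands.
- The arm moves only by the tool step_arm, never from a script. Its argument "moves" is a list that holds one entry, the list of rows, each a list of 5 numbers: the finger opening in mm, from 0 to 87, then the shift along the tool's x, y, z in mm, then the turn about the tool's z in degrees. In form: [[[gripper, dx, dy, dz, spin], ...]]. A call has exactly 10 rows; each row shifts and turns the commanded pose from where the row before left it, along the tool's axes as they then stand; what a row does not reach is not made up. A row lasts 1/10 s, in which the tool goes at most 50 mm and 8.59 degrees, less where a joint would pass 70% of its speed; a pose out of reach is approached as far as the arm can. A call is refused whole if a number of a shift passes 50 or a number of a turn 8.59, either way. A call with a gripper value outside its range is refused whole. The fingers move at their own pace and stop on an object; "squeeze" is the grip in N (left out, the last holds). Time passes only in rows, so rows that do not move let the fingers close, or fill a call up. It gives the time, the measured TCP pose, the force, the opening and the grip force at its end, in the units of the state.
- telemetry.observe(): the state, without advancing time (a new reading comes with each control period).
- capture(name): name is "scene" or "top"; returns (picture, depth): 384x512x3 uint8, red, green, blue; 384x512 float32, m along the optical axis (not along the pixel's ray), 0 where there is no reading.
- camera_model(name): a dict with "fx", "fy", "cx", "cy" (pixels), "dist_coeffs" ([k1, k2, p1, p2, k3] as OpenCV has them; the pictures are not rectified), "extrinsics" (4x4, takes a point from camera to world coordinates). Camera axes: x right, y down, z forward; pixel columns grow to the right and rows downward; lengths in m; the calibration is good to about 2 mm. A picture is of the moment at which its call begins. camera_model takes no time and is no camera call.
- workorder.job_done(): hands the job in; it is judged then, once.
The state is a dict: "clock": time; "joint_pos": joint angles; "dq": joint speeds; "joint_efforts": joint torques, N m; "eef_pos": TCP position; "orientation": TCP orientation; "ft_force": force on the tool from outside, world axes, zero at the start; "ft_torque": the same for the moment, N m; "width": opening from 0.0 (shut) to 1.0 (fully open); "grip_force": force on a finger pad.
Only numpy, scipy, OpenCV 4.12 (cv2) and the standard library are available. Lean on these libraries where they do the work, as an engineer would, in place of code of your own. Each camera call takes 0.05 s, during which the arm holds its last target. There are 200 camera calls.

## Working session

There is one attempt and no reset: what is moved stays moved. The work goes in short steps, Python scripts to look and compute and a tool call to move; the robot and the scene stay as the last step left them, time stands still between calls to the robot, and variables do not carry over. Pictures are saved under pics/ and viewed, at most 10 in all, crops included, and the job is handed in when it is done.

Besides the shell and the picture viewer there is one more tool, called after ">>>" as name([rows], argument=value, ...), one row to a line, values as JSON. step_arm: Moves the arm, as the interface text tells. Its arguments: {"type":"object","properties":{"moves":{"type":"array"},"squeeze":{"type":"number"}},"required":["moves"]}

```bash
mkdir -p pics; ls; python3 - <<'E'
from rig import telemetry, capture, camera_model
import cv2,numpy as np
for n in("scene","top"):
    p,d=capture(n); np.savez(f"{n}0.npz",p=p,d=d); cv2.imwrite(f"pics/{n}0.png",p[:,:,::-1])
    m=camera_model(n); print(n,m)
s=telemetry.observe();print(s)
E
```

```text
pics
scene {'fx': 414.3238291338948, 'fy': 414.3238291338948, 'cx': 257.5011810335488, 'cy': 192.18073547399328, 'dist_coeffs': array([0.00210752, 0.        , 0.        , 0.        , 0.        ]), 'extrinsics': array([[-0.43531517,  0.68209764, -0.58757426,  1.3449549 ],
       [ 0.9000822 ,  0.34336116, -0.26824456,  0.30752201],
       [ 0.01878119, -0.64563606, -0.76341427,  1.13377155],
       [ 0.        ,  0.        ,  0.        ,  1.        ]])}
top {'fx': 488.8583278111261, 'fy': 488.8583278111261, 'cx': 254.79682566724767, 'cy': 190.460191148547, 'dist_coeffs': array([-0.13478985,  0.        ,  0.        ,  0.        ,  0.        ]), 'extrinsics': array([[-0.00802118, -0.98809924,  0.15360847,  0.29712289],
       [-0.99996173,  0.00846245,  0.00221903, -0.04147016],
       [-0.00349253, -0.15358479, -0.9881293 ,  1.93734996],
       [ 0.        ,  0.        ,  0.        ,  1.        ]])}
{'clock': 0.1, 'joint_pos': array([-1.25009008e+00,  2.21141669e-01,  1.52748593e+00, -1.33307166e-05,
        1.39466277e+00, -1.26073026e-01]), 'dq': array([-8.88660386e-04, -6.88957125e-04, -1.63237479e-03, -7.47129862e-04,
        1.53889886e-03, -9.93912363e-06]), 'joint_efforts': array([ 8.34177426e-04, -4.95943236e+01, -3.88521373e+01,  7.01423851e-02,
        5.14789915e-02, -6.02168461e-05]), 'eef_pos': array([ 0.26987531, -0.56313106,  0.2215558 ]), 'orientation': array([-3.06188348e+00, -6.95606364e-01,  2.79474876e-04]), 'ft_force': array([ 0.23868082,  0.05424784, -0.1577928 ]), 'ft_torque': array([-0.03948238, -0.01958005,  0.01634896]), 'grip_force': 0.0, 'width': 1.0048525569786242}
```

View pics/scene0.png

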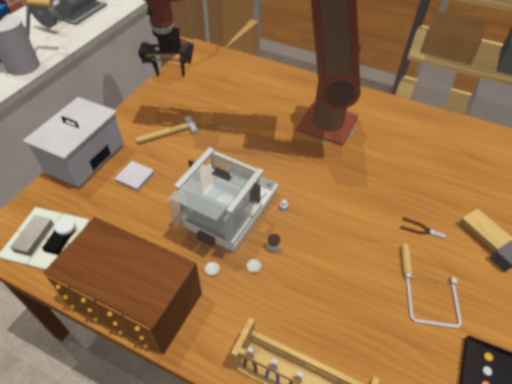

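View pics/top0.png

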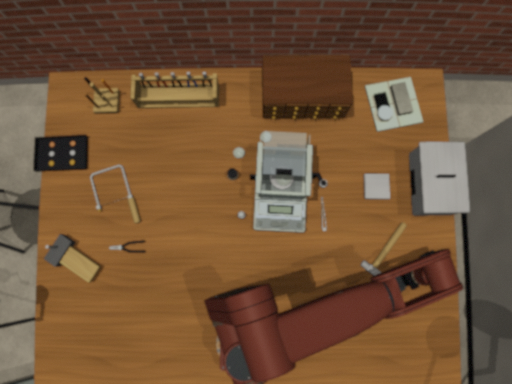

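The top view shows the balance at about (283,185), front towards the robot, with its side grips at about (253,177) and (317,177). I'll crop both views for corner pixels.

```bash
python3 - <<'E'
import cv2,numpy as np
for n,(x0,y0,x1,y1) in dict(top=(225,120,345,240),scene=(155,140,295,260)).items():
    p=np.load(f"{n}0.npz")["p"][y0:y1,x0:x1,::-1]
    b=cv2.resize(p,None,fx=5,fy=5,interpolation=cv2.INTER_CUBIC)
    for i in range(0,b.shape[1],100): cv2.putText(b,str(x0+i//5),(i,10),0,.4,(0,0,255));b[::8,i]=(0,0,255)
    for i in range(0,b.shape[0],100): cv2.putText(b,str(y0+i//5),(0,i+10),0,.4,(0,0,255));b[i,::8]=(0,0,255)
    cv2.imwrite(f"pics/{n}0c.png",b)
E
```

```text
(no output)
```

View pics/top0c.png

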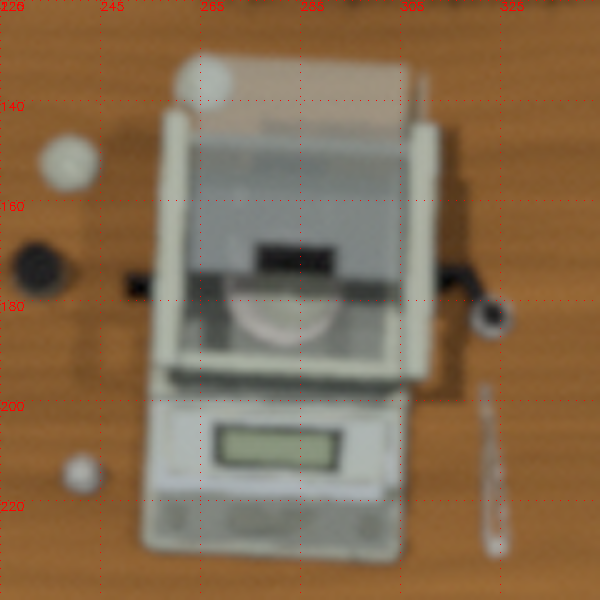

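View pics/scene0c.png

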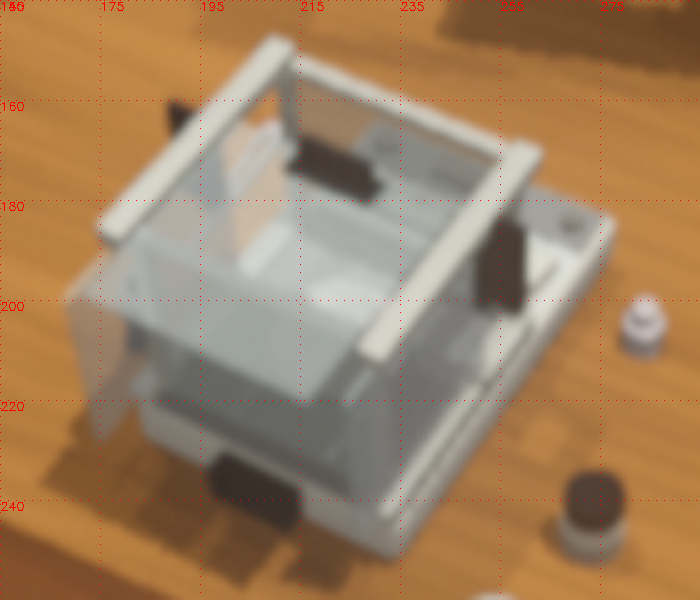

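The top crop shows rail corners near (257.6,142), (256,195), (312.8,145), (310.6,195.6) and the housing front at (253.4,229.6), (305.8,232). The top grip's dark band spans about (276–292, 169–175). All three doors appear open.

```bash
cat > h.py <<'E'
import numpy as np,cv2
from scipy.spatial.transform import Rotation as R
from rig import camera_model
def cast(n,uv,z):
    m=camera_model(n);K=np.array([[m['fx'],0,m['cx']],[0,m['fy'],m['cy']],[0,0,1]])
    a=cv2.undistortPoints(np.float64(uv).reshape(-1,1,2),K,m['dist_coeffs']).reshape(-1,2)
    E=m['extrinsics'];r=np.c_[a,np.ones(len(a))]@E[:3,:3].T
    return E[:3,3]+r*((np.reshape(z,(-1,))-E[2,3])/r[:,2])[:,None]
T=lambda L:np.array(L)/5+[225,120]
S=lambda L:np.array(L)/5+[155,140]
E
python3 - <<'E'
from h import *
B=np.array([[153,98],[-32,98],[153,-98],[-32,-98],[-150,100],[-150,-100]])/1e3
P=cast("top",T([[163,110],[153,376],[439,124],[428,378],[142,548],[404,560]]),[.224]*4+[.05]*2)[:,:2]
P2=cast("scene",S([[382,362],[545,152],[97,223],[272,36]]),[.224]*4)[:,:2]
def fit(B,P):
    b=B.mean(0);p=P.mean(0);u=(B-b);v=P-p
    th=np.arctan2((u[:,0]*v[:,1]-u[:,1]*v[:,0]).sum(),(u*v).sum());c,s=np.cos(th),np.sin(th);Rm=np.array([[c,-s],[s,c]])
    t=p-Rm@b;print("yaw",np.degrees(th),"t",t);print(((P-t)@Rm-B)*1e3 .__round__());return t,Rm
t,Rm=fit(B,P);fit(B[:4],P2);fit(np.r_[B,B[:4]],np.r_[P,P2])
for nm,c,f,uv,z in [("top","top",T,[[255,243],[337,246],[255,272],[335,276]],.243),("left","top",T,[[125,272],[152,272],[125,298]],.224),("right","top",T,[[440,265],[470,263],[440,290]],.224),
 ("topS","scene",S,[[305,135],[382,178],[290,160]],.243),("leftS","scene",S,[[527,220],[500,215],[480,255]],.224),("rightS","scene",S,[[172,100],[190,112],[168,108]],.224)]:
    print(nm,((cast(c,f(uv),[z]*len(uv))[:,:2]-t)@Rm*1e3).round().tolist())
E
```

```text
yaw -2.9407545512324997 t [ 0.5800673  -0.13995061]
[[ 2.34612783  0.89776629]
 [-6.67603584 -0.23552748]
 [ 0.73036314 -2.57887942]
 [ 0.20627984  0.84603627]
 [ 2.09055629  1.88692584]
 [ 1.30270874 -0.8163215 ]]
yaw -3.9862835722256893 t [ 0.58326457 -0.13231102]
[[ 0.12173594  0.52258245]
 [ 0.42818724  0.29062749]
 [-1.69386285  0.06003886]
 [ 1.14393967 -0.87324881]]
yaw -2.9882338571905978 t [ 0.58132032 -0.13732033]
[[ 1.14992673 -1.66555739]
 [-7.87123119 -2.95963114]
 [-0.30053707 -5.14347355]
 [-0.82739479 -1.8722973 ]
 [ 0.89198229 -0.9276977 ]
 [ 0.27210913 -3.63152831]
 [ 3.49507346  2.94436188]
 [ 3.82550459  5.92950318]
 [-1.7423077   2.54324868]
 [ 1.10687455  4.78307165]]
top [[57.0, 30.0], [57.0, -28.0], [36.0, 29.0], [35.0, -28.0]]
left [[35.0, 121.0], [36.0, 102.0], [17.0, 120.0]]
right [[50.0, -104.0], [53.0, -125.0], [32.0, -104.0]]
topS [[48.0, -15.0], [54.0, 42.0], [69.0, -12.0]]
leftS [[26.0, 123.0], [31.0, 108.0], [63.0, 113.0]]
rightS [[48.0, -113.0], [51.0, -97.0], [55.0, -111.0]]
```

>>> step_arm([
  [[0,0,0,-10,7.3],[0,0,0,-10,7.3],[0,0,0,-10,7.3],[0,0,0,-10,7.1],[0,0,0,-10,0],[0,0,0,-10,0],[0,0,0,-10,0],[0,0,0,-10,0],[0,0,0,0,0],[0,0,0,0,0]],
])

```text
clock: 1.1
eef_pos: [0.2701, -0.5638, 0.3027]
orientation: [3.14, -0.092, 0.0]
ft_force: [-0.2, 0.7, 0.1]
width: 0.173
grip_force: 0.0
```

```bash
cat > st.py <<'E'
from h import *
from rig import telemetry
th=np.radians(-3.4);t=np.array([.581,-.137])
Rm=np.array([[np.cos(th),-np.sin(th)],[np.sin(th),np.cos(th)]])
s=telemetry.observe();M=R.from_rotvec(s['orientation']).as_matrix()
print("t",s['clock'],"bal mm",((s['eef_pos'][:2]-t)@Rm*1e3).round(1),"z",round(s['eef_pos'][2]*1e3,1),"toolx heading",np.degrees(np.arctan2(M[1,0],M[0,0])).round(2),"F",s['ft_force'].round(2),"w",round(s['width'],2),"tz",M[:,2].round(3))
E
python3 st.py
```

```text
t 1.1 bal mm [-285.1 -444.4] z 302.7 toolx heading -3.37 F [-0.25  0.73  0.07] w 0.17 tz [ 0. -0. -1.]
```

>>> step_arm([
  [[0,37,-30,0,0],[0,37,-31,0,0],[0,37,-31,0,0],[0,37,-31,0,0],[0,37,-31,0,0],[0,37,-31,0,0],[0,37,-31,0,0],[0,37,-31,0,0],[0,37,-31,0,0],[0,37,-31,0,0]],
])

```text
clock: 2.1
eef_pos: [0.6588, -0.2755, 0.3015]
orientation: [-3.14, 0.093, 0.002]
ft_force: [0.3, 0.1, -0.4]
width: 0.002
grip_force: 0.0
```

```bash
python3 st.py; python3 - <<'E'
from rig import capture
import cv2,numpy as np
o=[]
for n,(x0,y0) in dict(top=(225,90),scene=(115,100)).items():
    p,_=capture(n); p=p[y0:y0+140,x0:x0+100 if n=="top" else x0+100,::-1]
    b=cv2.resize(p,None,fx=4,fy=4,interpolation=cv2.INTER_CUBIC)
    for i in range(0,400,80): cv2.putText(b,str(x0+i//4),(i,10),0,.4,(0,0,255));b[::8,i]=(0,0,255)
    for i in range(0,560,80): cv2.putText(b,str(y0+i//4),(0,i+10),0,.4,(0,0,255));b[i,::8]=(0,0,255)
    o.append(b)
cv2.imwrite("pics/both1.png",np.hstack(o))
E
```

```text
t 2.1 bal mm [  85.9 -133.7] z 301.5 toolx heading -3.38 F [ 0.28  0.06 -0.35] w 0.0 tz [-0.001  0.001 -1.   ]
```

View pics/both1.png

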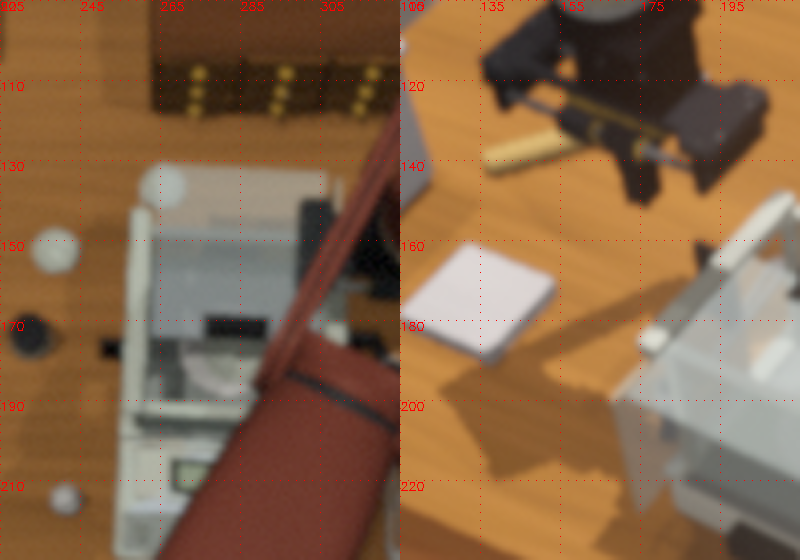

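```bash
python3 - <<'E'
from st import *
for uv in ([[175.5,150]],[[175.5,151]],[[173,150]]): print(cast("scene",uv,[.3015]), s['eef_pos'])
# dark pixels colour of grips, refine in both original views
for n in("top","scene"):
    p=np.load(n+"0.npz")["p"];g=p.max(2)
    k,l,stt,c=cv2.connectedComponentsWithStats((g<70).astype(np.uint8))
    for a,b in zip(stt[1:],c[1:]):
        if 150<b[0]<330 and 130<b[1]<240 and a[4]>3: print(n,a,b.round(1))
E
```

```text
t 2.2 bal mm [  88.1 -129.7] z 300.1 toolx heading -3.01 F [-1.75  0.   -1.4 ] w 0.01 tz [-0.001  0.003 -1.   ]
[[ 0.66758566 -0.26359788  0.3015    ]] [ 0.66123954 -0.27172371  0.30012751]
[[ 0.67103592 -0.26135124  0.3015    ]] [ 0.66123954 -0.27172371  0.30012751]
[[ 0.67081115 -0.26994665  0.3015    ]] [ 0.66123954 -0.27172371  0.30012751]
top [228 169  10  10  75] [232.2 173.4]
top [276 169  16   7  88] [283.7 172. ]
top [312 172  10   9  58] [316.3 175.8]
top [250 175   5   5  24] [252.1 176.9]
top [263 175   6   6  33] [265.6 177.3]
top [294 177   8   3  24] [297.5 178. ]
top [322 181   3   4  11] [323.1 182.4]
scene [190 162   2   3   4] [190.2 163. ]
scene [216 170   9   6  19] [219.8 172.3]
scene [197 231  18  15 143] [205.4 238. ]
```

```bash
sed -i 's/-3.4)/-3.2)/; s/\[.581,-.137\]/[.580,-.140]/' st.py; python3 st.py
```

```text
t 2.2 bal mm [  88.5 -127. ] z 300.1 toolx heading -3.01 F [-1.75  0.   -1.4 ] w 0.01 tz [-0.001  0.003 -1.   ]
```

>>> step_arm([
  [[0,0,-8,15,0],[0,0,0,15,0],[0,0,0,15,0],[0,0,0,15,0],[0,0,0,15,0],[0,0,0,15,0],[0,0,0,14,0],[0,0,0,0,0],[0,0,0,0,0],[0,0,0,0,0]],
])

```text
clock: 3.2
eef_pos: [0.6588, -0.2694, 0.1997]
orientation: [3.139, -0.093, 0.003]
ft_force: [0.8, 0.7, 0.2]
width: 0.005
grip_force: 0.0
```

```bash
python3 st.py
```

```text
t 3.2 bal mm [  85.9 -124.8] z 199.7 toolx heading -3.4 F [0.76 0.69 0.18] w 0.0 tz [ 0.002 -0.001 -1.   ]
```

>>> step_arm([
  [[0,-5,-3,0,0],[0,-5,-2,0,0],[0,-5,0,0,0],[0,-4,0,0,0],[0,-4,0,0,0],[0,-4,0,0,0],[0,-5,0,0,0],[0,-5,0,0,0],[0,-5,0,0,0],[0,-5,0,0,0]],
])

```text
clock: 4.2
eef_pos: [0.6112, -0.2614, 0.1986]
orientation: [3.14, -0.093, 0.0]
ft_force: [0.9, 0.3, 0.6]
width: 0.009
grip_force: 0.5
```

```bash
python3 st.py
```

```text
t 4.2 bal mm [  37.9 -119.5] z 198.6 toolx heading -3.4 F [0.9  0.31 0.59] w 0.01 tz [ 0. -0. -1.]
```

>>> step_arm([
  [[0,-4,0,0,0],[0,-4,0,0,0],[0,-4,0,0,0],[0,-3,0,0,0],[0,-3,0,0,0],[0,-2,0,0,0],[0,-2,0,0,0],[0,-2,0,0,0],[0,-2,0,0,0],[0,-1,0,0,0]],
])

```text
clock: 5.2
eef_pos: [0.5844, -0.2598, 0.1985]
orientation: [-3.14, 0.093, 0.0]
ft_force: [0.1, -0.0, -0.0]
width: 0.005
grip_force: 0.4
```

>>> step_arm([
  [[0,-1,0,0,0],[0,-1,0,0,0],[0,-1,0,0,0],[0,-1,0,0,0],[0,-1,0,0,0],[0,-1,0,0,0],[0,0,0,0,0],[0,0,0,0,0],[0,0,0,0,0],[0,0,0,0,0]],
])

```text
clock: 6.2
eef_pos: [0.5832, -0.2597, 0.1988]
orientation: [3.139, -0.093, 0.017]
ft_force: [19.8, -2.6, -8.0]
width: 0.006
grip_force: 9.8
```

```bash
python3 st.py
```

```text
t 6.2 bal mm [   9.9 -119.4] z 198.8 toolx heading -3.38 F [19.77 -2.6  -8.03] w 0.01 tz [ 0.011 -0.002 -1.   ]
```

>>> step_arm([
  [[0,5,0,0,0],[0,10,0,0,0],[0,10,0,-10,0],[0,10,0,-20,0],[0,10,0,-20,0],[0,10,0,-20,0],[0,10,-10,-20,0],[0,10,-20,0,0],[0,12,-20,0,0],[0,12,-20,0,0]],
])

```text
clock: 7.2
eef_pos: [0.682, -0.1948, 0.2885]
orientation: [-3.14, 0.094, 0.002]
ft_force: [0.1, 1.0, 0.1]
width: 0.004
grip_force: 0.0
```

>>> step_arm([
  [[0,0,-20,0,0],[0,0,-20,0,0],[0,0,-9,10,0],[0,0,0,15,0],[0,0,0,10,0],[0,0,0,10,0],[0,0,0,5,0],[0,0,0,5,0],[0,0,0,0,0],[0,0,0,0,0]],
])

```text
clock: 8.2
eef_pos: [0.6847, -0.1468, 0.2339]
orientation: [3.14, -0.094, 0.001]
ft_force: [-0.3, 0.5, 0.4]
width: 0.008
grip_force: 0.0
```

```bash
python3 st.py
```

```text
t 8.2 bal mm [104.9  -1. ] z 233.9 toolx heading -3.42 F [-0.3   0.53  0.42] w 0.01 tz [ 0. -0. -1.]
```

>>> step_arm([
  [[0,-5,0,1,0],[0,-5,0,1,0],[0,-5,0,0,0],[0,-4,0,0,0],[0,-4,0,0,0],[0,-4,0,0,0],[0,-4,0,0,0],[0,-4,0,0,0],[0,-5,0,0,0],[0,-5,0,0,0]],
])

```text
clock: 9.2
eef_pos: [0.6394, -0.1438, 0.2315]
orientation: [3.14, -0.093, 0.001]
ft_force: [0.6, -0.1, -0.2]
width: 0.006
grip_force: 0.5
```

>>> step_arm([
  [[0,-5,0,0,0],[0,-5,0,0,0],[0,-5,0,0,0],[0,-5,0,0,0],[0,-5,0,0,0],[0,-4,0,0,0],[0,-4,0,0,0],[0,-3,0,0,0],[0,-2,0,0,0],[0,-2,0,0,0]],
])

```text
clock: 10.2
eef_pos: [0.5995, -0.1414, 0.2316]
orientation: [-3.14, 0.093, -0.0]
ft_force: [0.4, 0.3, -0.3]
width: 0.005
grip_force: 0.4
```

```bash
python3 st.py
```

```text
t 10.2 bal mm [19.6 -0.3] z 231.6 toolx heading -3.4 F [ 0.36  0.34 -0.28] w 0.0 tz [ 0.  0. -1.]
```

Grip force 0.4 shows contact. About 10 mm to the stop.

>>> step_arm([
  [[0,-2,0,0,0],[0,-2,0,0,0],[0,-2,0,0,0],[0,-1,0,0,0],[0,-1,0,0,0],[0,-1,0,0,0],[0,-1,0,0,0],[0,-1,0,0,0],[0,-1,0,0,0],[0,-1,0,0,0]],
])

```text
clock: 11.2
eef_pos: [0.5903, -0.1409, 0.2319]
orientation: [3.14, -0.093, 0.014]
ft_force: [17.4, -2.1, -9.3]
width: 0.007
grip_force: 9.2
```

```bash
python3 st.py
```

```text
t 11.2 bal mm [10.4 -0.3] z 231.9 toolx heading -3.39 F [17.43 -2.12 -9.29] w 0.01 tz [ 0.009 -0.001 -1.   ]
```

>>> step_arm([
  [[0,5,0,0,0],[0,10,0,0,0],[0,10,0,-15,0],[0,10,0,-20,0],[0,10,-10,-15,0],[0,10,-15,0,0],[0,10,-15,0,0],[0,10,-15,0,0],[0,5,-15,0,0],[0,0,-15,0,0]],
])

```text
clock: 12.2
eef_pos: [0.6717, -0.0588, 0.2802]
orientation: [-3.14, 0.092, 0.003]
ft_force: [0.1, 0.3, -0.4]
width: 0.003
grip_force: 0.0
```

>>> step_arm([
  [[0,0,-15,0,0],[0,0,-12,0,0],[0,0,-10,10,0],[0,0,0,15,0],[0,0,0,15,0],[0,0,0,15,0],[0,0,0,15,0],[0,0,0,12,0],[0,0,0,0,0],[0,0,0,0,0]],
])

```text
clock: 13.2
eef_pos: [0.6738, -0.0239, 0.1993]
orientation: [-3.14, 0.094, 0.001]
ft_force: [-0.0, -0.5, 0.3]
width: 0.005
grip_force: 0.0
```

```bash
python3 st.py
```

```text
t 13.2 bal mm [ 87.1 121.1] z 199.3 toolx heading -3.42 F [-0.04 -0.45  0.29] w 0.0 tz [-0.  0. -1.]
```

>>> step_arm([
  [[0,-5,2,0,0],[0,-5,0,0,0],[0,-5,0,0,0],[0,-5,0,0,0],[0,-4,0,0,0],[0,-4,0,0,0],[0,-4,0,0,0],[0,-4,0,0,0],[0,-4,0,0,0],[0,-4,0,0,0]],
])

```text
clock: 14.2
eef_pos: [0.6296, -0.023, 0.1995]
orientation: [-3.14, 0.093, -0.001]
ft_force: [0.7, 0.1, -0.3]
width: 0.007
grip_force: 0.5
```

>>> step_arm([
  [[0,-4,0,0,0],[0,-4,0,0,0],[0,-4,0,0,0],[0,-4,0,0,0],[0,-3,0,0,0],[0,-2,0,0,0],[0,-2,0,0,0],[0,-2,0,0,0],[0,-2,0,0,0],[0,-1,0,0,0]],
])

```text
clock: 15.2
eef_pos: [0.6017, -0.0213, 0.1996]
orientation: [-3.14, 0.093, 0.0]
ft_force: [2.2, 1.0, -0.6]
width: 0.005
grip_force: 0.4
```

```bash
python3 st.py
```

```text
t 15.2 bal mm [ 15.  119.7] z 199.6 toolx heading -3.4 F [ 2.19  0.96 -0.56] w 0.01 tz [-0.  0. -1.]
```

>>> step_arm([
  [[0,-1,0,0,0],[0,-1,0,0,0],[0,-1,0,0,0],[0,-1,0,0,0],[0,-1,0,0,0],[0,-1,0,0,0],[0,-1,0,0,0],[0,-1,0,0,0],[0,0,0,0,0],[0,0,0,0,0]],
])

```text
clock: 16.2
eef_pos: [0.5976, -0.0211, 0.1998]
orientation: [3.14, -0.093, 0.014]
ft_force: [16.4, -0.8, -9.4]
width: 0.007
grip_force: 8.3
```

```bash
python3 st.py
```

```text
t 16.2 bal mm [ 10.9 119.7] z 199.8 toolx heading -3.41 F [16.39 -0.82 -9.42] w 0.01 tz [ 0.009 -0.    -1.   ]
```

>>> step_arm([
  [[0,5,0,0,0],[0,10,0,0,0],[0,0,0,-15,0],[0,0,0,-20,0],[0,0,0,-20,0],[0,0,0,-20,0],[0,-5,10,-10,0],[0,-20,20,0,0],[0,-20,20,0,0],[0,-20,20,0,0]],
])

```text
clock: 17.2
eef_pos: [0.5383, -0.0889, 0.2848]
orientation: [3.14, -0.093, -0.001]
ft_force: [0.4, -0.7, 0.7]
width: 0.005
grip_force: 0.0
```

>>> step_arm([
  [[0,-20,20,0,0],[0,-20,20,0,0],[0,-20,9,0,0],[0,-20,0,0,0],[0,-15,0,0,0],[0,0,0,0,0],[0,0,0,0,0],[0,0,0,0,0],[0,0,0,0,0],[0,0,0,0,0]],
])

```text
clock: 18.2
eef_pos: [0.4423, -0.131, 0.2843]
orientation: [-3.14, 0.093, 0.001]
ft_force: [-0.1, -0.3, 0.0]
width: 0.003
grip_force: 0.0
```

```bash
python3 st.py; python3 - <<'E'
from rig import capture
import cv2,numpy as np
o=[]
for n,(x0,y0) in dict(top=(235,110),scene=(165,110)).items():
    p,_=capture(n); p=p[y0:y0+140,x0:x0+100,::-1] if n=="top" else p[y0:y0+140,x0:x0+100,::-1]
    o.append(cv2.resize(p,None,fx=4,fy=4,interpolation=cv2.INTER_CUBIC))
cv2.imwrite("pics/both2.png",np.hstack(o))
E
```

```text
t 18.2 bal mm [-138.     1.3] z 284.3 toolx heading -3.38 F [-0.1  -0.3   0.01] w 0.0 tz [-0.  0. -1.]
```

View pics/both2.png

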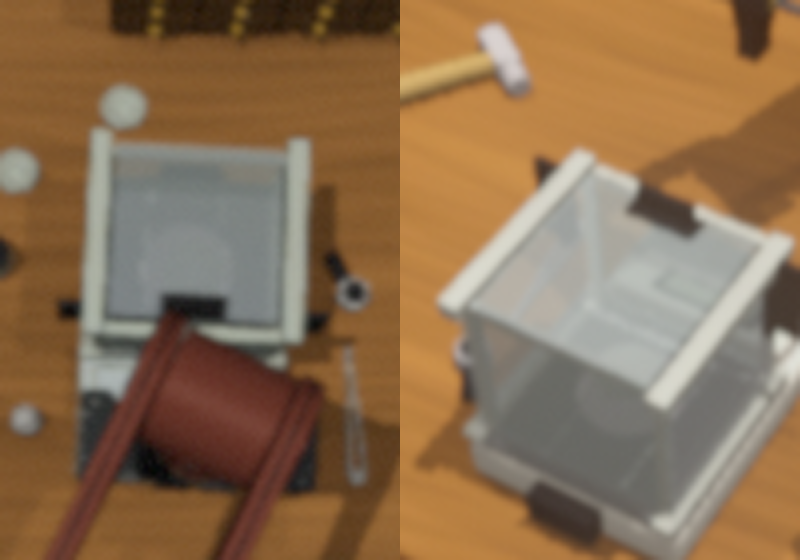

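All three doors show shut (top grip at the front rail, both side grips at the front). I'll move over the tare bar and descend.

>>> step_arm([
  [[0,6,0,0,0],[0,6,1,0,0],[0,5,0,0,0],[0,0,0,30,0],[0,0,0,30,0],[0,0,0,40,0],[0,0,0,40,0],[0,0,0,30,0],[0,0,0,20,0],[0,0,0,15,0]],
])

```text
clock: 19.3
eef_pos: [0.4582, -0.1326, 0.0775]
orientation: [-3.139, 0.093, 0.004]
ft_force: [-0.1, 0.3, 0.4]
width: 0.006
grip_force: 0.0
```

>>> step_arm([
  [[0,0,0,5,0],[0,0,0,3,0],[0,0,0,2,0],[0,0,0,0,0],[0,0,0,0,0],[0,0,0,0,0],[0,0,0,0,0],[0,0,0,0,0],[0,0,0,0,0],[0,0,0,0,0]],
])

```text
clock: 20.3
eef_pos: [0.4589, -0.1331, 0.0695]
orientation: [3.14, -0.093, -0.0]
ft_force: [0.1, 0.0, 0.8]
width: 0.006
grip_force: 0.0
```

```bash
python3 st.py
```

```text
t 20.3 bal mm [-1.213e+02  1.000e-01] z 69.5 toolx heading -3.4 F [0.08 0.05 0.76] w 0.01 tz [-0.  0. -1.]
```

>>> step_arm([
  [[0,0,0,4,0],[0,0,0,3,0],[0,0,0,2,0],[0,0,0,2,0],[0,0,0,1,0],[0,0,0,1,0],[0,0,0,1,0],[0,0,0,1,0],[0,0,0,0,0],[0,0,0,0,0]],
])

```text
clock: 21.3
eef_pos: [0.4588, -0.133, 0.0546]
orientation: [-3.14, 0.093, 0.001]
ft_force: [-2.9, 0.6, 3.1]
width: 0.008
grip_force: 1.6
```

```bash
python3 st.py
```

```text
t 21.3 bal mm [-121.4    0.2] z 54.6 toolx heading -3.4 F [-2.86  0.63  3.12] w 0.01 tz [-0.  0. -1.]
```

>>> step_arm([
  [[0,0,0,1,0],[0,0,0,1,0],[0,0,0,0,0],[0,0,0,0,0],[0,0,0,0,0],[0,0,0,0,0],[0,0,0,0,0],[0,0,0,0,0],[0,0,0,0,0],[0,0,0,0,0]],
])

```text
clock: 22.3
eef_pos: [0.459, -0.1331, 0.054]
orientation: [-3.14, 0.093, 0.001]
ft_force: [-8.3, 3.2, 18.5]
width: 0.006
grip_force: 8.7
```

>>> step_arm([
  [[0,0,0,-2,0],[0,0,0,-5,0],[0,0,0,-10,0],[0,0,0,-20,0],[0,0,0,-20,0],[0,-20,0,-20,0],[0,-20,0,-20,0],[0,-10,0,-10,0],[0,0,0,0,0],[0,0,0,0,0]],
])

```text
clock: 23.3
eef_pos: [0.4095, -0.1304, 0.1599]
orientation: [3.14, -0.094, 0.002]
ft_force: [0.5, 0.6, -0.7]
width: 0.008
grip_force: 0.0
```

```bash
python3 st.py; python3 - <<'E'
from rig import workorder
print(workorder.job_done())
E
```

```text
t 23.3 bal mm [-1.708e+02  1.000e-01] z 159.9 toolx heading -3.42 F [ 0.52  0.59 -0.7 ] w 0.01 tz [ 0.002 -0.001 -1.   ]
the job is handed in; nothing more can be done
None
```

All three doors were pushed to their stops (16–20 N felt at each), then the tare bar was pressed to its stop and released; I backed the arm clear and handed the job in at about 23 s, but no verdict came back.

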